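# Push the bored blank out of the row and home into the corner jig

### The arm

A 7-joint arm with a two-finger parallel gripper is mounted at the origin on the work surface. World frame = base frame: x ahead of the robot, y to its left, z up, the work surface at z = 0. Lengths are in m, angles in rad, forces in N, time in s.
With the tool pointing down it reaches from about 0.425 to 0.875 m from the base axis. Payload 4.7 kg.
Tool frame: the origin (TCP) lies at the very end of the fingers, on their centre line; the grasp point (between the pads) lies 19 mm behind it; z points along the fingers, x is the direction in which the jaws open and shut, and the axes are right-handed (so a half turn about z gives the same grasp; the last joint's range is limited). The gripper opens to 85 mm and grips with 20 to 120 N. Pads are 22 mm wide; open, the fingers measure 114 mm over their backs; the gripper's body (76 mm by 85 mm) begins 54 mm behind the grasp point. The pads swing forward as they close: fully open they stand 13 mm farther back than shut.
Start: joints at [1.161, 0.321, -0.07, 1.45, 0.023, 1.371, -0.057], TCP at [0.267, -0.593, 0.231] pointing down, gripper open.
Joint ranges: [-2.86, 2.86], [-0.3, 2.09], [-1.38, 1.24], [0.06, 2.45], [-1.56, 4.7], [0.09, 2.05], [-2.69, 2.69]. Speed limits (rad/s): [2.57, 2.57, 3.14, 3.14, 3.14, 3.14, 3.14].

### API

Orientations are given as [roll, pitch, yaw] about the fixed x, y, z axes, in that order (R = Rz(yaw) Ry(pitch) Rx(roll)).
In Python, from bench import ctrl, grip, imaging, job gives the robot as it stands. Calls block until the motion is done:
- ctrl.goto(position, orientation): joint-space move of the TCP to a pose.
- ctrl.move_l(position, orientation=None, velocity=0.15): straight line of the TCP; orientation=None keeps the orientation; velocity is the mean speed in m/s.
- ctrl.move_j(angles): joint-space move.
- grip(opening): opening from 0.0 (shut) to 1.0 (fully open); the grip force is fixed at half the most; returns when the fingers have stopped.
- ctrl.sleep(seconds).
- ctrl.ik(position, orientation): joint angles nearest the present ones, or None.
- ctrl.get_state(): the state.
- imaging.get_image(name): name is "scene" or "top" or "wrist"; returns a dict with "image" (420x560x3 uint8, red, green, blue), "intrinsics" (3x3 intrinsics, pixels), "R" (3x3) and "t" (3): a world point X has camera coordinates R X + t. Camera axes: x right, y down, z forward; pixel columns grow to the right and rows downward; lengths in m; the calibration is good to about 2 mm. A picture is of the moment at which its call begins. There is no depth.
A pose or a line that the arm cannot do raises ctrl.PlanningError and nothing moves.
- job.close_job(): hands the job in, once; it reports no verdict.
The state is a dict: "t": time; "joints": joint angles; "joint_velocities": joint speeds; "effort": joint torques, N m; "eef_pos": TCP position; "eef_rot": TCP orientation; "contact_force": force on the tool from outside, world axes, zero at the start; "torque": the same for the moment, N m; "grip_width": opening from 0.0 (shut) to 1.0 (fully open).
Only numpy, scipy, OpenCV 4.12 (cv2) and the standard library are available. Lean on these libraries where they do the work, as an engineer would, in place of code of your own. Each camera call takes 0.05 s, during which the arm holds its last target. There are 200 camera calls.

### The job

Four pine blanks lie side by side, touching, and the one with the single large round hole has to go into the corner jig: push it endways out of the row until it is well clear, without lifting it and without shifting the other three. Then press its long side gently but firmly against the fence, and after that slide it along the fence until its end is pressed home on the end stop, bearing on each for a moment with about 9 N and never with more than 15 N. Leave it lying flush against both, let go, and disturb nothing else on the bench.

Things in the scene. Friction and masses are not known exactly. Their poses are not given: they have to be found in the camera images.
- bored_mid (a point): Centre (half-way up, 16 mm) of the pine blank to move: loose, 40 mm wide (x), 100 mm long (y), 32 mm high, about 80 g; the only one with ONE round blind hole, 22 mm across, in the middle of its top. It lies flat in an inner place of a row of four equal blanks that touch along their long sides, ends flush. Its -y end points towards the stop's side. It slides with under 1 N; a finger that drags down on it while pressing adds bench friction.
- plain_mid (a point): Centre (half-way up). Pine blank of the same size as the bored one (40 x 100 x 32 mm, about 80 g), loose, one of the row of four: no holes at all. Same axes.
- twohole_mid (a point): Centre (half-way up). Pine blank of the same size as the bored one (40 x 100 x 32 mm, about 80 g), loose, one of the row of four: two small 9 mm holes in its top. Same axes.
- grooved_mid (a point): Centre (half-way up). Pine blank of the same size as the bored one (40 x 100 x 32 mm, about 80 g), loose, one of the row of four: a 16 mm wide, 10 mm deep groove sawn across the middle of its top. Same axes.
- fence: Fence of the corner jig: fixed rigid aluminium angle, 220 mm long, 30 mm high. Origin at bench level on its upright face; the face is the plane x = 0 of this frame, looks along -x (roughly to the robot) and runs from y = -150 to +70 mm. A foot 5 mm thick reaches 45 mm behind it. Only the end stop (see track) stands in front of the face.
- track: Slotted steel bar behind the fence; same origin and axes as the fence. It carries the end stop: a rigid steel block reaching over the fence, 36 mm high (its arm and knob behind it up to 52 mm), standing 72 mm out in front of the face, 25 mm thick, working face looking along +y to the row. It is clamped anew each time, that face anywhere from y = -110 to -50 mm; its place is not measured: find it by feel.
- bottle_at (a point): Bystander, to be left alone: closed green glass bottle standing upright, 72 mm across, 220 mm tall. The point lies 10 mm above the middle of its underside.
- tape_at (a point): Bystander, to be left alone: roll of paper tape lying flat, 90 mm across, 20 mm high. The point lies 10 mm above the middle of its underside.
- carton_at (a point): Bystander, to be left alone: small closed cardboard carton, 60 x 40 x 22 mm. The point lies 10 mm above the middle of its underside.
- driver_at (a point): Bystander, to be left alone: screwdriver with a red handle, about 0.2 m long, lying on the bench along its x axis. The point lies in the middle of its length or near it, 10 mm above its origin.
- cup_at (a point): Bystander, to be left alone: white plastic cup, 68 mm across, 80 mm tall. The point lies 10 mm above the middle of its underside.
- jar_at (a point): Bystander, to be left alone: amber glass jar with a steel lid, 60 mm across, 70 mm tall. The point lies 10 mm above the middle of its underside.
Things that resemble listed ones, but are neither listed nor needed, are in the scene too. What is shaped like the part that bears bored_mid but turquoise is not meant.

How it is judged:
By the outcome, as a careful person would: the job done as asked, in the order asked, and still so for the second after the job is handed in, with the robot touching nothing.
It also fails if it takes over 72 s, if anything falls off the work surface, if the arm or the gripper's body presses on something with over 40 N, if the wrist force passes 120 N, or if a joint passes its speed limit or range.

## Working session

There is one attempt and no reset: what is moved stays moved. The work goes in short steps, each a Python script; the robot and the scene stay as the last script left them, time stands still between calls to the robot, and variables do not carry over. Pictures are saved under pics/ and viewed, about 8 in all and at most 12, crops included, and the job is handed in when it is done.

```bash
ls; mkdir -p pics
python3 - <<'E'
from bench import ctrl,grip,imaging,job
import cv2,numpy as np,pickle
d={}
for n in ("top","scene"):
    g=imaging.get_image(n);d[n]=g
    cv2.imwrite(f"pics/{n}0.png",g["image"][:,:,::-1])
    print(n,g["intrinsics"].round(1).tolist(),g["R"].round(3).tolist(),g["t"].round(3).tolist())
pickle.dump(d,open("d.pkl","wb"))
s=ctrl.get_state();print(s)
E
```

```text
pics
top [[413.5, 0.0, 272.3], [0.0, 413.5, 212.5], [0.0, 0.0, 1.0]] [[-0.028, -1.0, 0.001], [-0.995, 0.028, -0.1], [0.1, -0.004, -0.995]] [0.007, 0.567, 1.015]
scene [[391.0, 0.0, 279.2], [0.0, 391.0, 211.5], [0.0, 0.0, 1.0]] [[0.117, 0.993, -0.008], [0.733, -0.092, -0.674], [-0.67, 0.073, -0.739]] [-0.06, -0.372, 1.321]
{'t': 0.1, 'joints': array([ 1.16109299,  0.32176501, -0.07008429,  1.45155124,  0.02258442,
        1.37079117, -0.05686861]), 'joint_velocities': array([ 0.00241406,  0.00021489,  0.00215142, -0.00340001, -0.00156699,
        0.00050251,  0.00015332]), 'effort': array([-9.28953273e-05, -4.94877005e+01, -3.83928102e-01, -3.15208125e+01,
        1.31176462e-02,  7.43315904e-03, -1.75481466e-05]), 'eef_pos': array([ 0.26706454, -0.59207722,  0.23032326]), 'eef_rot': array([ 3.14151529e+00,  1.72631704e-03, -1.14693736e+00]), 'contact_force': array([-0.1222562 ,  0.05198147,  0.89613059]), 'torque': array([ 0.00141029,  0.07064112, -0.02384978]), 'grip_width': 0.9973945160041087}
```

View pics/top0.png

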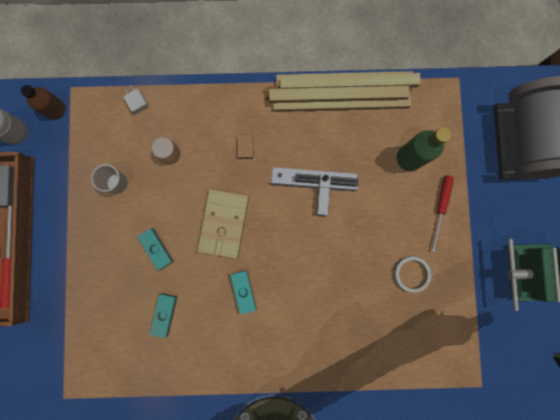

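View pics/scene0.png

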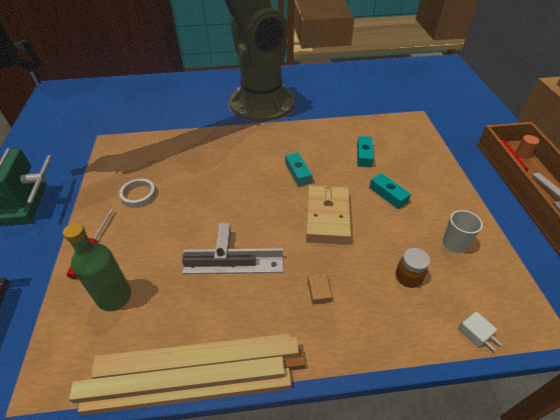

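Run:
```python
import cv2,pickle
d=pickle.load(open("d.pkl","rb"))
a=d["top"]["image"][155:275,185:375,::-1]
cv2.imwrite("pics/c1.png",cv2.resize(a,None,fx=4.2,fy=4.2,interpolation=cv2.INTER_CUBIC))
b=d["scene"]["image"][170:310,170:370,::-1]
cv2.imwrite("pics/c2.png",cv2.resize(b,None,fx=4,fy=4,interpolation=cv2.INTER_CUBIC))
```

```text
(no output)
```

View pics/c1.png

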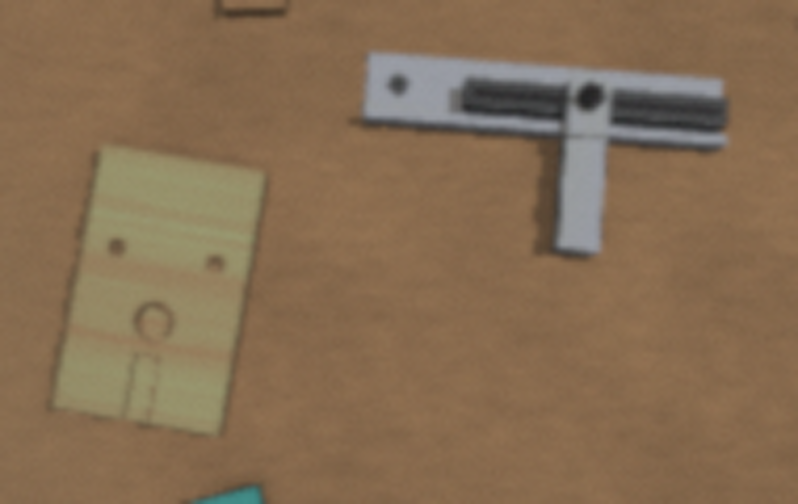

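View pics/c2.png

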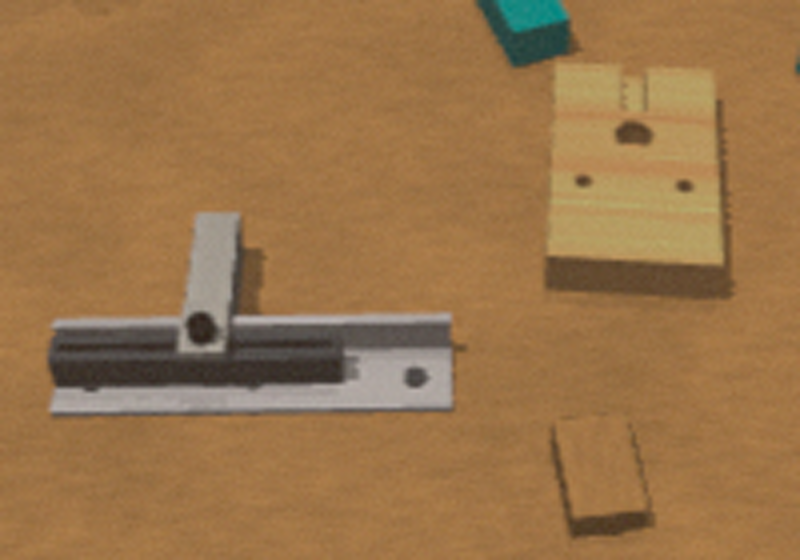

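```bash
cat > h.py <<'E'
import numpy as np
def px2w(g,uv,z):
    K,R,t=g["intrinsics"],g["R"],g["t"]
    r=R.T@np.linalg.inv(K)@np.array([uv[0],uv[1],1.]);c=-R.T@t
    return c+r*(z-c[2])/r[2]
E
python3 - <<'E'
import pickle,numpy as np
from h import *
d=pickle.load(open("d.pkl","rb"))
def T(n,u,v,z): return px2w(d["top"],(185+(u+.5)/4.2-.5,155+(v+.5)/4.2-.5),z)
def S(n,u,v,z): return px2w(d["scene"],(170+(u+.5)/4-.5,170+(v+.5)/4-.5),z)
for n,f,u,v,z in [("rowTL",T,103,147,.032),("rowTR",T,267,171,.032),("rowBR",T,220,433,.032),("rowBL",T,52,406,.032),
 ("hole",T,153,321,.032),("hole2l",T,116,246,.032),("hole2r",T,215,263,.032),("fenceL",T,364,124,0),("fenceR",T,724,149,0),
 ("stopTL",T,566,137,.036),("stopBL",T,556,248,.036),("stopBR",T,600,252,.036),
 ("rowTL s",S,724,264,.032),("rowTR s",S,547,257,.032),("rowBR s",S,554,64,.032),("rowBL s",S,715,68,.032),("hole s",S,633,133,.032),
 ("fenceL s",S,452,315,.03),("fenceR s",S,52,321,.03),("stopBL s",S,242,213,.036),("stopBR s",S,196,213,.036),
 ]: print(n,(f(n,u,v,z)*1000).round(1)[:2])
for n,u,v,z in [("bottle top",440,135,.22),("tape",413,275,.02),("turq240",243,292,.03),("carton",245,147,.022),("driver tip",434,250,.01),("turq corner",233,271,.03),("tqr",247,269,.03)]: print(n,(px2w(d["top"],(u,v),z)*1000).round())
E
```

```text
rowTL [629.5 148.6]
rowTR [612.2  50.3]
rowBR [456.4  81.6]
rowBL [475.2 180.8]
hole [523.9 120.2]
hole2l [569.4 141.6]
hole2r [557.5  82.6]
fenceL [644.6  -8.9]
fenceR [ 622.6 -231.8]
stopTL [ 627.2 -129.7]
stopBL [ 560.5 -121.1]
stopBR [ 557.3 -147.2]
rowTL s [630.  149.5]
rowTR s [612.5  50.9]
rowBR s [456.8  81.2]
rowBL s [473.2 182. ]
hole s [522.8 119. ]
fenceL s [645.2  -7.6]
fenceR s [ 622.  -227.7]
stopBL s [ 561.3 -120.3]
stopBR s [ 557.9 -146.8]
bottle top [ 702. -365.  220.]
tape [ 401. -357.   20.]
turq240 [372.  69.  30.]
carton [740.  56.  22.]
driver tip [ 462. -418.   10.]
turq corner [424.  92.  30.]
tqr [428.  57.  30.]
```

Run:
```python
from bench import ctrl,grip,imaging,job
import cv2,numpy as np,pickle
ps=np.deg2rad(78.8)
ctrl.goto([0.545,0.185,0.25],[np.pi,0,ps]);grip(0.0)
s=ctrl.get_state();print(s["t"],s["eef_pos"],s["eef_rot"],s["joints"].round(2),s["contact_force"])
g=imaging.get_image("wrist");pickle.dump(g,open("w.pkl","wb"));cv2.imwrite("pics/w1.png",cv2.resize(g["image"][:,:,::-1],None,fx=1.42,fy=1.42,interpolation=cv2.INTER_CUBIC))
```

```text
3.7667 [0.5449978  0.18502496 0.25003321] [ 3.14152681e+00 -1.33811433e-05  1.37537672e+00] [-0.14  0.17 -0.26  1.61  0.04  1.37  0.97] [ 0.34025164 -0.35524491 -0.21055513]
```

View pics/w1.png

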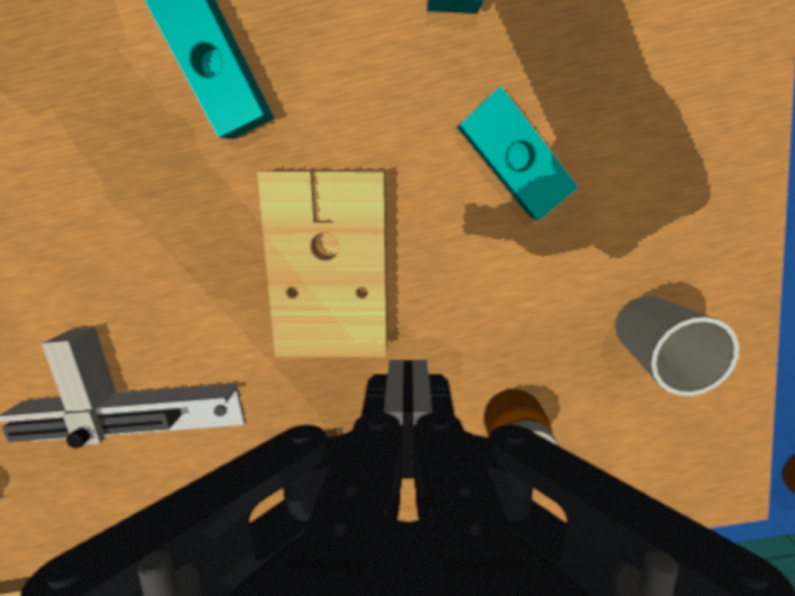

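Run:
```python
import pickle,numpy as np
from h import *
g=pickle.load(open("w.pkl","rb"))
for n,u,v,z in [("-y,-x",258,172,.032),("+y,-x",385,171,.032),("+y,+x",386,356,.032),("-y,+x",275,356,.032),("hole",325,245,.032),("h2a",292,293,.032),("h2b",362,293,.032),("fenceend foot",244,423,.005)]:
    print(n,(px2w(g,((u+.5)/1.42-.5,(v+.5)/1.42-.5),z)*1000).round(1))
```

```text
-y,-x [453.1  81.4  32. ]
+y,-x [472.  180.5  32. ]
+y,+x [628.8 147.8  32. ]
-y,+x [609.4  49.5  32. ]
hole [520.1 119.   32. ]
h2a [555.1  80.7  32. ]
h2b [566.8 139.9  32. ]
fenceend foot [685.6 -13.9   5. ]
```

```bash
cat >> h.py <<'E'
from bench import ctrl,grip,imaging,job
import cv2
def frame(o,deg):
    a=np.deg2rad(deg);X=np.array([np.cos(a),np.sin(a)]);Y=np.array([-np.sin(a),np.cos(a)])
    o=np.array(o)
    W=lambda x,y,z:[*(o+X*x+Y*y),z]          # local -> world
    F=lambda b=0:(lambda f:np.array([f@X,f@Y]))((ctrl.get_state()["contact_force"]-b)[:2])
    return W,F,[np.pi,0,a+np.pi/2]
row=frame([.5225,.1193],-11.3)
fen=frame([.6378,-.0779],-5.83)
def base(n=5):
    l=[]
    for _ in range(n): ctrl.sleep(.02);l.append(ctrl.get_state()["contact_force"])
    return np.mean(l,0)
def shot(n,f,s=1):
    g=imaging.get_image(n);cv2.imwrite("pics/"+f,g["image"][:,:,::-1]);return g
E
python3 - <<'E'
from h import *
W,F,o=row
ctrl.goto(W(0,.088,.06),o);ctrl.move_l(W(0,.088,.008),o,.08);b=base()
t=ctrl.get_state()["t"];print(t,b)
for y in (.070,.064,.062,.055,.04,.01,-.02,-.05,-.08,-.0905):
    ctrl.move_l(W(0,y,.008),o,.05);s=ctrl.get_state();print(y,round(s["t"],2),F(b).round(2),s["eef_pos"].round(4))
ctrl.move_l(W(0,-.078,.008),o,.05);ctrl.move_l(W(0,-.078,.15),o,.2)
g=shot("top","top1.png");a=g["image"][155:275,185:375,::-1]
cv2.imwrite("pics/c3.png",cv2.resize(a,None,fx=4.2,fy=4.2,interpolation=cv2.INTER_CUBIC))
print(ctrl.get_state()["t"])
E
```

```text
5.4833 [0.28665433 0.38257746 0.09463885]
0.07 5.99 [-0.2  -1.19] [0.5363 0.1875 0.0081]
0.064 6.26 [-0.59 -0.06] [0.535  0.1817 0.008 ]
0.062 6.51 [0.19 0.61] [0.5347 0.1801 0.008 ]
0.055 6.8 [-0.37 -0.95] [0.5332 0.1725 0.008 ]
0.04 7.25 [-0.28 -0.98] [0.5303 0.1579 0.008 ]
0.01 8.0 [-0.44 -1.42] [0.5245 0.1288 0.008 ]
-0.02 8.75 [-0.11  0.04] [0.5187 0.0995 0.008 ]
-0.05 9.5 [-0.68  0.21] [0.5127 0.0702 0.008 ]
-0.08 10.25 [-0.19 -0.3 ] [0.5068 0.0408 0.008 ]
-0.0905 10.61 [ 0.22 -0.19] [0.5047 0.03   0.008 ]
11.9167
```

View pics/c3.png

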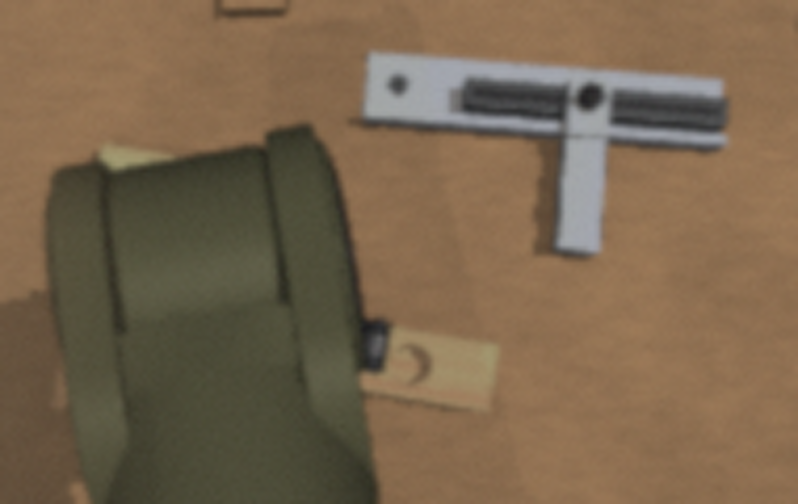

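Run:
```python
from h import *
W,F,o=fen
ctrl.goto([.47,-.05,.25],o); # clear view
g=shot("scene","s1.png");a=g["image"][130:310,170:400,::-1]
cv2.imwrite("pics/c4.png",cv2.resize(a,None,fx=3.4,fy=3.4,interpolation=cv2.INTER_CUBIC))
t=imaging.get_image("top")
for u,v in [(412,364),(497,344),(490,410)]: print((px2w(t,(185+(u+.5)/4.2-.5,155+(v+.5)/4.2-.5),.032)*1000).round(1))
```

```text
[494.  -33.3  32. ]
[504.5 -84.2  32. ]
[465.5 -78.7  32. ]
```

View pics/c4.png

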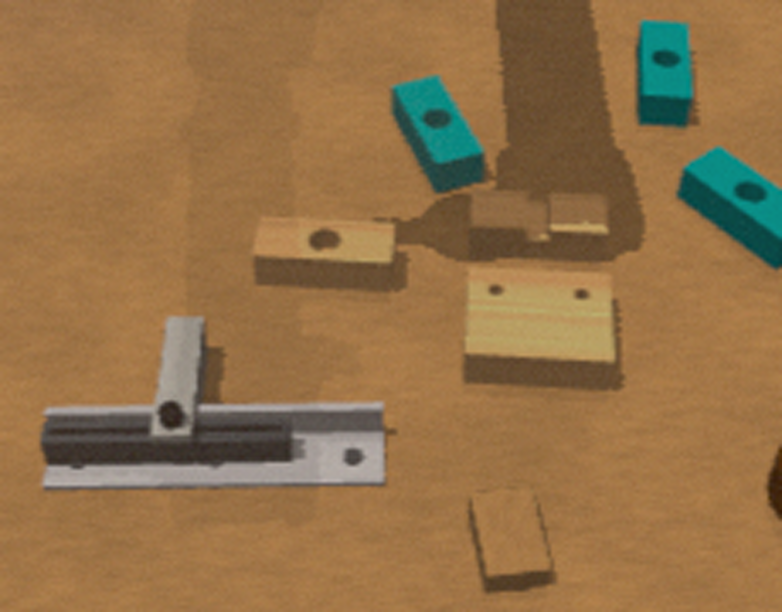

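```bash
cat >> h.py <<'E'
def press(fr,i,p,d,o,b,lim,z,tgt=9.):
    """creep along local axis i (sign d) from local xy p until tgt N, hold, return p"""
    W,F,_=fr;p=list(p);st=.0006;k=None;fl=0
    for n in range(60):
        p[i]+=d*st;ctrl.move_l(W(*p,z),o,.02)
        f=-d*np.mean([(ctrl.sleep(.01),F(b))[1] for _ in range(5)],0)[i]
        if n%5==0 or f>1.5: print("p",round(p[i]*1e3,2),"f",round(f,2))
        if abs(p[i]-lim)>.02: print("too far");break
        if f>8.3: break
        if f>1.5:
            k=max((f-fl)/st,4000) if f-fl>.5 else (k or 10000)
            st=float(np.clip(.6*(tgt-f)/k,.00003,.0004))
        fl=f
    for _ in range(6): ctrl.sleep(.1);print((-d*F(b)[i]).round(2),end=" ")
    s=ctrl.get_state();print("\nt",s["t"],s["eef_pos"],F(b).round(2),s["contact_force"]-b);return p
E
python3 - <<'E'
from h import *
W,F,o=fen;z=.006
grip(.6);ctrl.goto(W(-.205,.0298,.10),o);ctrl.move_l(W(-.205,.0298,z),o,.1);b=base()
print(ctrl.get_state()["t"],ctrl.get_state()["grip_width"])
for x in (-.185,-.175,-.15,-.12,-.09,-.065,-.056):
    ctrl.move_l(W(x,.0298,z),o,.06);print(x,F(b).round(2))
p=press(fen,0,(-.056,.0298),1,o,b,-.051,z)
p[0]-=.004;ctrl.move_l(W(*p,z),o,.02);p[0]-=.02;ctrl.move_l(W(*p,z),o,.08)
ctrl.move_l(W(*p,.12),o,.2)
g=shot("scene","s2.png");a=g["image"][130:310,170:400,::-1]
cv2.imwrite("pics/c5.png",cv2.resize(a,None,fx=3.4,fy=3.4,interpolation=cv2.INTER_CUBIC));print(ctrl.get_state()["t"])
E
```

```text
15.025 0.6007083772999362
-0.185 [0.15 0.61]
-0.175 [0.23 0.06]
-0.15 [ 0.52 -0.36]
-0.12 [0.03 0.15]
-0.09 [ 0.73 -0.37]
-0.065 [0.29 1.06]
-0.056 [-0.05  0.5 ]
p -55.4 f 0.07
p -52.4 f 4.04
p -52.0 f 5.53
p -51.6 f 7.13
p -51.32 f 7.78
p -51.14 f 8.14
p -51.01 f 8.5
8.19 7.97 8.82 7.94 8.69 8.93 
t 22.3667 [ 0.58794245 -0.042823    0.00588041] [-8.93  0.61] [-8.82125021  1.5136278   7.6608645 ]
23.8833
```

View pics/c5.png

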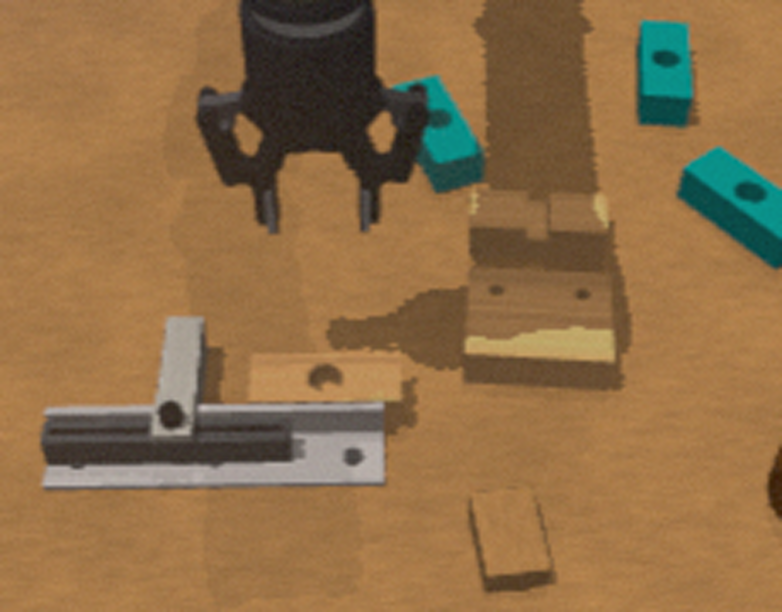

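```bash
cat >> h.py <<'E'
def press2(fr,i,p,d,o,b,lim,z,tgt=9.5,k=5000,kz=8000):
    """as press, but trims z so that the finger does not drag the blank down"""
    W,F,_=fr;p=list(p);st=.0006;held=0
    for n in range(45):
        p[i]+=d*st;ctrl.move_l(W(*p,z),o,.02)
        m=np.mean([(ctrl.sleep(.01),ctrl.get_state()["contact_force"]-b)[1] for _ in range(5)],0)
        a=np.array(W(1,0,0) if i==0 else W(0,1,0))[:2]-np.array(W(0,0,0))[:2]
        f=-d*m[:2]@a
        if f>1.5:
            print(f"p {p[i]*1e3:.2f} z {z*1e3:.2f} f {f:.2f} fz {m[2]:.2f}")
            st=float(np.clip(.6*(tgt-f)/k,-.0003,.0005));z+=float(np.clip(.6*m[2]/kz,-.0006,.0006))
            held+=f>8.3 and abs(m[2])<2
            if held>=3: break
        else: st=.0006
        if abs(p[i]-lim)>.02: print("too far");break
    for _ in range(4): ctrl.sleep(.1);print((-d*F(b)[i]).round(2),end=" ")
    print("t",ctrl.get_state()["t"]);return p,z
E
python3 - <<'E'
from h import *
W,F,o=fen;z=.012
ctrl.move_l(W(-.0755,.0298,z),o,.15);b=base()
ctrl.move_l(W(-.0545,.0298,z),o,.06)
p,z=press2(fen,0,(-.0545,.0298),1,o,b,-.051,z)
p[0]-=.004;ctrl.move_l(W(*p,z),o,.02);p[0]-=.02;ctrl.move_l(W(*p,z),o,.08)
print(ctrl.get_state()["t"])
E
```

```text
p -52.70 z 12.00 f 2.38 fz 1.42
p -52.20 z 12.11 f 5.54 fz 3.06
p -51.72 z 12.34 f 6.14 fz 2.90
p -51.32 z 12.55 f 6.52 fz 2.82
p -50.96 z 12.76 f 7.54 fz 2.57
p -50.73 z 12.96 f 7.25 fz 1.74
p -50.46 z 13.09 f 7.82 fz 1.38
p -50.26 z 13.19 f 7.93 fz 1.77
p -50.07 z 13.32 f 8.61 fz 1.39
p -49.96 z 13.43 f 8.36 fz 1.44
p -49.82 z 13.54 f 8.49 fz 1.08
8.32 8.56 7.3 8.93 t 29.525
30.275
```

Run:
```python
from h import *
W,F,o=fen;z=.012
ctrl.move_l(W(-.0735,.0298,.11),o,.25);grip(0.);ctrl.goto(W(-.024,.102,.09),o)
ctrl.move_l(W(-.024,.102,z),o,.1);b=base();print(ctrl.get_state()["t"])
for x,y in ((-.024,.093),(-.0225,.083),(-.021,.073),(-.021,.068)):
    ctrl.move_l(W(x,y,z),o,.05);print(y,F(b).round(2))
p,z=press2(fen,1,(-.021,.068),-1,o,b,.0645,z)
print(ctrl.get_state()["t"],p)
p[1]+=.004;ctrl.move_l(W(*p,z),o,.02);p[1]+=.015;ctrl.move_l(W(*p,z),o,.08);ctrl.move_l(W(*p,.14),o,.2)
ctrl.goto(W(-.2,.06,.25),o)
d={}
for n in("top","scene"): d[n]=shot(n,n+"9.png")
import pickle;pickle.dump(d,open("d9.pkl","wb"))
a=d["top"]["image"][155:275,185:375,::-1];c=d["scene"]["image"][160:290,170:375,::-1]
f=lambda q:cv2.resize(q,(760,int(q.shape[0]*760/q.shape[1])),interpolation=cv2.INTER_CUBIC)
cv2.imwrite("pics/c6.png",f(c));cv2.imwrite("pics/c7.png",f(a));print(ctrl.get_state()["t"])
```

```text
32.8083
0.093 [-0.97  0.11]
0.083 [ 0.75 -0.28]
0.073 [0.82 0.47]
0.068 [0.28 0.18]
p 59.60 z 12.00 f 3.20 fz 0.35
p 59.10 z 12.03 f 5.66 fz -0.01
p 58.64 z 12.03 f 6.28 fz 0.33
p 58.25 z 12.05 f 6.98 fz 0.24
p 57.95 z 12.07 f 7.42 fz 0.09
p 57.70 z 12.08 f 7.36 fz 0.21
p 57.44 z 12.09 f 7.93 fz 0.33
p 57.25 z 12.12 f 8.22 fz -0.04
p 57.10 z 12.11 f 8.57 fz 0.33
p 56.99 z 12.14 f 8.30 fz -0.00
p 56.84 z 12.14 f 8.68 fz -0.22
8.12 9.15 9.17 8.56 t 41.4917
41.4917 [-0.021, 0.056844432738825376]
43.925
```

View pics/c6.png

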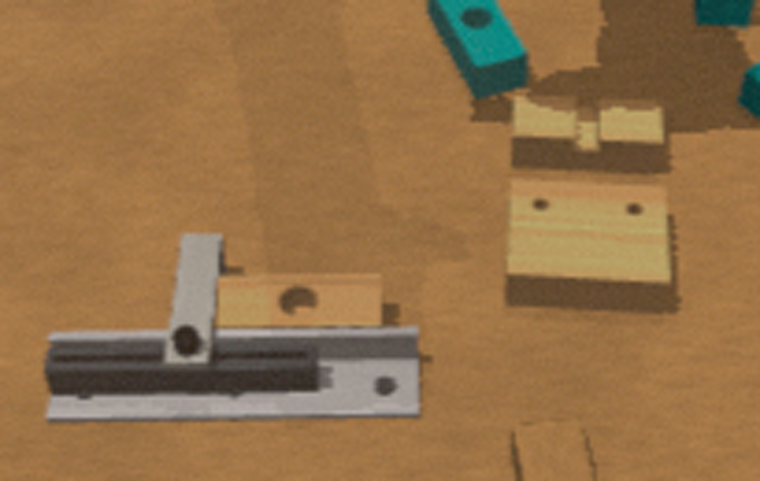

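View pics/c7.png

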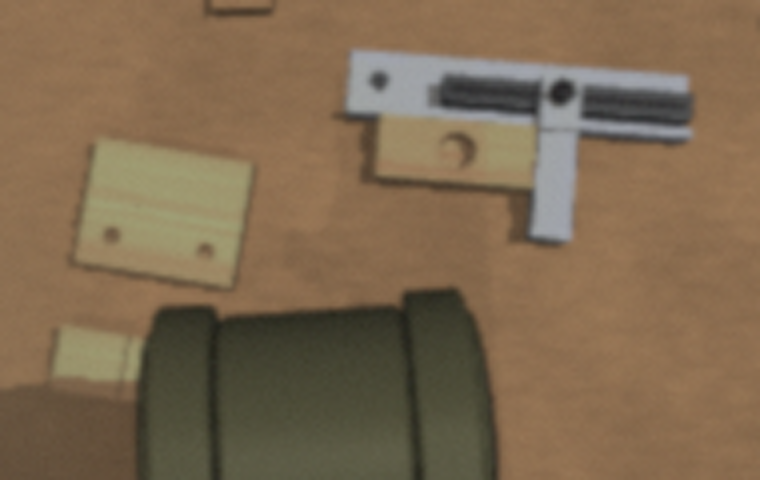

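Run:
```python
from h import *
W,F,o=fen;z=.012
ctrl.goto(W(-.085,.002,.10),o);grip(.55);ctrl.move_l(W(-.085,.002,z),o,.12);b=base()
ctrl.move_l(W(-.056,.002,z),o,.07)
x=-.056
while x>-.0561 and x<-.0505:
    x+=.0005;ctrl.move_l(W(x,.002,z),o,.02)
    f=-np.mean([(ctrl.sleep(.01),F(b))[1] for _ in range(5)],0)[0];print(round(x*1e3,1),f.round(2))
    if f>3: break
ctrl.move_l(W(x-.004,.002,z),o,.02);ctrl.move_l(W(x-.03,.002,z),o,.08);ctrl.move_l(W(x-.03,.002,.2),o,.2)
ctrl.goto(W(-.2,.06,.27),o)
g=shot("scene","s10.png");cv2.imwrite("pics/c8.png",g["image"][:,:,::-1])
s=ctrl.get_state();print(s["t"],s["contact_force"])
```

```text
-55.5 -0.46
-55.0 -0.14
-54.5 0.3
-54.0 -0.05
-53.5 -0.27
-53.0 1.29
-52.5 3.77
51.425 [ 0.89718081 -0.46897184 -1.15770989]
```

View pics/c8.png

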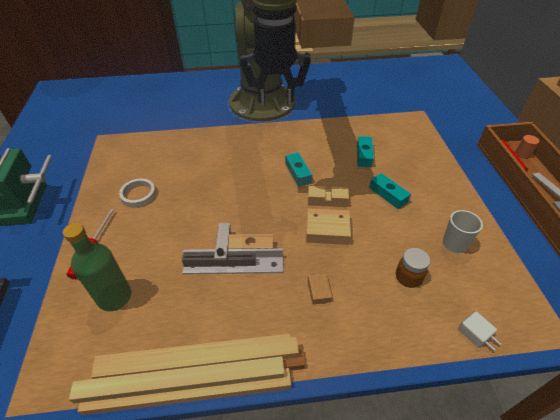

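The last picture shows the blank in the corner of the jig, at about (250,241), with everything else where it was and the robot clear. In the final touch the force began at -53 mm, the same place as when the blank was pressed on the fence, so there is no gap.

```bash
python3 -c "
from bench import job
print(job.close_job())"
```

```text
the job is handed in; nothing more can be done
None
```

The bored blank is in the corner jig, against both the fence and the end stop, and I handed the job in at about 51.4 s.

**What I did:** I pushed the blank 155 mm endways out of the row with closed fingers. I then pressed its long side on the fence with two fingers, and pushed it along the fence onto the stop.

| Press | Force read | Note |
|---|---|---|
| Fence, first | 8–9 N | The finger also dragged down with about 7.7 N, so the fence probably bore less than 9 N. |
| Fence, repeated | 8–9 N (one reading 7.3 N) | Repeated with the height trimmed; the downward drag fell to about 1 N. |
| Stop | 8–9 N | Almost no downward drag. |

No force reading I took came near 15 N.

**Last checks:**
- **Fence:** A last light touch on the long side, after the stop press (3.8 N at most), met resistance at the same place as the fence press, so I found no gap there.
- **Stop:** I judged contact there from the press and from the pictures, which cannot show a gap under about 1 mm. The stop stopped the finger about 5 mm farther on than the pictures had suggested. I don't know how much of that is the stop's place and how much the finger's thickness.
- **Rest of the bench:** By eye, the other three blanks and the bystanders look unmoved, and the robot stood clear.

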